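# Put the lids back on the storage canisters

### The job

The four white storage canisters are washed and empty: close each one with its own wooden lid, the one of its size, pressed or lowered fully home so that it sits flat and square on the rim. Leave the canisters, and the copper tumbler that stands in line with them, upright where they stand.

Things in the scene. Friction and masses are not known exactly. Their poses are not given: they have to be found in the camera images.
- lid_tiny: the smallest of four loose wooden stopper lids, lying knob up on the worktop. Origin: centre of the underside of its plug, z up. Plug 12 mm high, tapered, 40 mm across at the bottom and 49 mm across at its top; over it (z 12 to 20 mm) a flat flange 64 mm across; on that a round knob 26 mm across, z 20 to 48 mm, which is where to grip it. About 44 g
- lid_small: the second smallest of four loose wooden stopper lids, lying knob up on the worktop. Origin: centre of the underside of its plug, z up. Plug 12 mm high, tapered, 56 mm across at the bottom and 65 mm across at its top; over it (z 12 to 20 mm) a flat flange 80 mm across; on that a round knob 26 mm across, z 20 to 48 mm, which is where to grip it. About 60 g
- lid_medium: the second largest of four loose wooden stopper lids, lying knob up on the worktop. Origin: centre of the underside of its plug, z up. Plug 12 mm high, tapered, 72 mm across at the bottom and 81 mm across at its top; over it (z 12 to 20 mm) a flat flange 96 mm across; on that a round knob 26 mm across, z 20 to 48 mm, which is where to grip it. About 76 g
- lid_large: the largest of four loose wooden stopper lids, lying knob up on the worktop. Origin: centre of the underside of its plug, z up. Plug 12 mm high, tapered, 88 mm across at the bottom and 97 mm across at its top; over it (z 12 to 20 mm) a flat flange 112 mm across; on that a round knob 26 mm across, z 20 to 48 mm, which is where to grip it. About 92 g
- canister_tiny: the smallest of four loose, empty, open white stoneware canisters, upright on the worktop: 64 mm across, 74 mm high, wall 5 mm, mouth 54 mm across. Origin: centre of its underside, z up. Takes only the lid whose flange is 64 mm across: fully seated, the flange lies on the rim and the lid's origin is 62 mm above the canister's, on its axis. The canisters differ only in size
- canister_small: the second smallest of four loose, empty, open white stoneware canisters, upright on the worktop: 80 mm across, 80 mm high, wall 5 mm, mouth 70 mm across. Origin: centre of its underside, z up. Takes only the lid whose flange is 80 mm across: fully seated, the flange lies on the rim and the lid's origin is 68 mm above the canister's, on its axis. The canisters differ only in size
- canister_medium: the second largest of four loose, empty, open white stoneware canisters, upright on the worktop: 96 mm across, 86 mm high, wall 5 mm, mouth 86 mm across. Origin: centre of its underside, z up. Takes only the lid whose flange is 96 mm across: fully seated, the flange lies on the rim and the lid's origin is 74 mm above the canister's, on its axis. The canisters differ only in size
- canister_large: the largest of four loose, empty, open white stoneware canisters, upright on the worktop: 112 mm across, 92 mm high, wall 5 mm, mouth 102 mm across. Origin: centre of its underside, z up. Takes only the lid whose flange is 112 mm across: fully seated, the flange lies on the rim and the lid's origin is 80 mm above the canister's, on its axis. The canisters differ only in size
- tumbler: loose copper-coloured tumbler, 67 mm across the mouth, 102 mm high, open, standing in line with the canisters; it takes no lid. Origin: centre of its underside, z up

How it is judged (in metres and radians):
At the end, for the whole second after the job is handed in: each of the four lids is seated in the canister of its own size: centred within 6 mm, its flange down on the rim (3 mm too high at most), level within 0.06 rad; every canister and the tumbler stands upright (within 0.05 rad), within 30 mm of where it stood at the start; all at rest (horizontal distance between lid_tiny and canister_tiny below 0.006 m and z of lid_tiny in the frame of canister_tiny between 0.058 and 0.065 m and angle between each of lid_tiny, lid_small, lid_medium, lid_large's own z axis and vertical below 0.06 rad and angle between each of canister_tiny, canister_small, canister_medium, canister_large, tumbler's own z axis and vertical below 0.05 rad and distance of each of canister_tiny, canister_small, canister_medium, canister_large, tumbler from where it was at the start of the episode below 0.03 m and linear speed of each of lid_tiny, canister_tiny, lid_small, canister_small, lid_medium, canister_medium, lid_large, canister_large, tumbler below 0.02 m/s and horizontal distance between lid_small and canister_small below 0.006 m and z of lid_small in the frame of canister_small between 0.064 and 0.071 m and horizontal distance between lid_medium and canister_medium below 0.006 m and z of lid_medium in the frame of canister_medium between 0.07 and 0.077 m and horizontal distance between lid_large and canister_large below 0.006 m and z of lid_large in the frame of canister_large between 0.076 and 0.083 m); the robot touches nothing.
It fails at once if the smallest canister is tipped over (angle between canister_tiny's own z axis and vertical above 0.5 rad).
It fails at once if the second smallest canister is tipped over (angle between canister_small's own z axis and vertical above 0.5 rad).
It fails at once if the second largest canister is tipped over (angle between canister_medium's own z axis and vertical above 0.5 rad).
It fails at once if the largest canister is tipped over (angle between canister_large's own z axis and vertical above 0.5 rad).
It fails at once if the copper tumbler is knocked over (angle between tumbler's own z axis and vertical above 0.5 rad).
It also fails if it takes over 102 s, if anything falls off the work surface, if the arm or the gripper's body presses on something with over 40 N, if the wrist force passes 120 N, or if a joint passes its speed limit or range.

### The arm

A 6-joint arm with a two-finger parallel gripper is mounted at the origin on a cart in front of the work surface, level with it; the furniture and walls round the work are solid. World frame = base frame: x ahead of the robot, y to its left, z up, the work surface at z = 0. Lengths are in mm, angles in rad, forces in N, time in s.
With the tool pointing down it reaches from about 350 to 875 mm from the base axis. Payload 4.2 kg.
Tool frame: the origin (TCP) lies midway between the tips of the shut fingers; the grasp point (between the pads) lies 19 mm behind it (arm.grasp_offset is the distance from the TCP to the grasp point, in mm); z points along the fingers, y is the line along which they close (so a half turn about z gives the same grasp; the last joint's range is limited). The gripper opens to 85 mm and grips with 20 to 120 N. Pads are 22 mm wide; open, the fingers measure 114 mm over their backs; the gripper's body (76 mm by 85 mm) begins 54 mm behind the grasp point. The pads swing forward as they close: fully open they stand 13 mm farther back than shut.
Start: joints at [-0.903, 0.385, 0.008, 0, -1.194, -0.259], TCP at [248.456, -573.471, 231.312] pointing down, gripper open.
Joint ranges: [-3.14, 3.14], [-1.21, 2.06], [-1.07, 1.41], [-3.16, 2.05], [-2.99, -0.16], [-3.1, 3.1]. Speed limits (rad/s): [2.79, 2.79, 3.14, 3.14, 3.14, 3.14].

### API

Orientations are given as a unit quaternion [x, y, z, w].
In Python, from bench import arm gives the robot as it stands. The module is installed in compiled form; this text tells all that it offers.
- The arm moves only by the tool servo_tool, never from a script. Its argument "increments" is a list of rows, each a list of 7 numbers: the opening, from 0 (shut) to 1 (fully open), then the shift along the tool's x, y, z in m, then the turn, a rotation vector about the tool's x, y, z in degrees. In form: [[grip, x, y, z, ax, ay, az], ...]. A call has 1 to 12 rows; each row is the pose to reach, as a shift and turn from the pose commanded when the call began, along the tool's axes at that moment; what a row does not reach only later rows make up. A row lasts 1/8 s, in which the tool goes at most 62.5 mm and 10.7 degrees, less where a joint would pass 70% of its speed; a pose out of reach is approached as far as the arm can. A call with a gripper value outside its range is refused whole. The fingers move at their own pace and stop on an object; the grip force is fixed at half the most. Time passes only in rows, so rows that repeat a pose let the fingers close. It gives the time, the measured TCP pose, the force, the opening and the grip force at its end, in the units of the state.
- arm.read_state(): the state, without advancing time (a new reading comes with each control period).
- arm.get_image(name): name is "side" or "top" or "wrist"; returns a dict with "color" (384x512x3 uint8, red, green, blue), "fx", "fy", "cx", "cy" (pixels), "rvec" (rotation vector, rad) and "tvec" (3), from world to camera coordinates, as OpenCV has them; the wrist camera has in their place "hand_eye" (4x4, takes a point from camera to tool coordinates, whose origin is the TCP and whose axes are the flange's). Camera axes: x right, y down, z forward; pixel columns grow to the right and rows downward; lengths in mm; the calibration is good to about 2 mm. A picture is of the moment at which its call begins: read the wrist's pose just before it. There is no depth.
- arm.job_done(): hands the job in; it is judged then, once.
Trained networks look in the newest picture that a camera, given by its name, has taken for a name from the list of things; names that differ only in an ending like _2 or _b are one class to them, and where a whole thing is asked for, a point or a joint stands for the part that bears it (a point fixed in the world has none). Each returns a list of dicts, best first, with "p" (0 to 1); they miss things now and then, are a little off and sometimes report something else, mostly with a low value. They report only what shows in the picture. A call takes as long as a camera call.
- arm.look_for(camera, thing): "box" ([centre column, centre row, width, height] in pixels, round what is visible of it).
- arm.spot_point(camera, thing): "centre" ([column, row] in pixels: a listed point, or the origin of a listed thing).
The state is a dict: "clock": time; "joints": joint angles; "joint_vel": joint speeds; "joint_efforts": joint torques, N m; "position": TCP position; "ee_rot": TCP orientation; "contact_force": force on the tool from outside, world axes, zero at the start; "wrist_torque": the same for the moment, N m; "gripper_width": finger opening in mm; "grasp_force": force on a finger pad.
Only numpy, scipy, OpenCV 4.12 (cv2) and the standard library are available. Lean on these libraries where they do the work, as an engineer would, in place of code of your own. Each camera call takes 0.05 s, during which the arm holds its last target. There are 200 camera calls.

## Working session

There is one attempt and no reset: what is moved stays moved. The work goes in short steps, Python scripts to look and compute and a tool call to move; the robot and the scene stay as the last step left them, time stands still between calls to the robot, and variables do not carry over. Pictures are saved under pics/ and viewed, at most 14 in all, crops included, and the job is handed in when it is done.

Besides the shell and the picture viewer there is one more tool, called by a JSON object that holds its "op" and its "data", one argument or row to a line. servo_tool: Moves the arm, as the interface text tells. Its arguments: {"type":"object","properties":{"increments":{"type":"array","items":{"type":"array","items":{"type":"number"}}}},"required":["increments"]}

```bash
mkdir -p pics
cat > h.py <<'E'
import numpy as np, cv2
from bench import arm
from scipy.spatial.transform import Rotation as R
def cam(im): return np.array([[im["fx"],0,im["cx"]],[0,im["fy"],im["cy"]],[0,0,1.]])
def pix2w(im,uv,z,st=None):
    d=np.linalg.inv(cam(im))@np.array([uv[0],uv[1],1.])
    if "rvec" in im:
        M=cv2.Rodrigues(np.array(im["rvec"],float))[0]; o=-M.T@np.array(im["tvec"],float).ravel(); d=M.T@d
    else:
        H=np.array(im["hand_eye"]); T=R.from_quat(st["ee_rot"]).as_matrix()
        o=T@H[:3,3]+np.array(st["position"]); d=T@H[:3,:3]@d
    return (o+d*(z-o[2])/d[2])
def save(im,n): cv2.imwrite("pics/"+n,im["color"][:,:,::-1])
E
python3 - <<'E'
from h import *
st=arm.read_state(); print(st)
ims={}
for c in("side","top"):
    im=arm.get_image(c); save(im,c+"0.png"); ims[c]=im
    M=cv2.Rodrigues(np.array(im["rvec"],float))[0]; print(c,-M.T@np.array(im["tvec"]).ravel(),M[2])
    for t in("tiny","small","medium","large"):
        for k in("lid_","canister_"):
            r=arm.spot_point(c,k+t)[:2]
            print(k+t,[(np.round(a["centre"]),round(a["p"],2),np.round(pix2w(im,a["centre"],0))) for a in r])
    r=arm.spot_point(c,"tumbler")[:2];print([(np.round(a["centre"]),round(a["p"],2),np.round(pix2w(im,a["centre"],0))) for a in r])
im=arm.get_image("wrist");save(im,"w0.png");print(im["hand_eye"],im["fx"])
a=np.hstack([cv2.resize(cv2.imread(f"pics/{c}0.png"),(400,300)) for c in("side","w")])
E
```

```text
{'clock': 0.0, 'joints': array([-9.03384019e-01,  3.85585471e-01,  6.62742571e-03, -5.43832604e-04,
       -1.19399429e+00, -2.58629483e-01]), 'joint_vel': array([-8.94087071e-04,  1.93935620e-03, -3.77451519e-06,  1.60718931e-03,
        5.97729496e-04, -3.25347233e-04]), 'joint_efforts': array([ 3.08876515e-04, -3.92286158e+01,  1.88396913e+01,  4.18591216e+00,
       -4.61965450e-03, -9.39019060e-06]), 'position': array([ 248.24557623, -572.94568994,  230.1981022 ]), 'ee_rot': array([-2.02872917e-01,  9.79204449e-01,  1.07738039e-03, -2.55371608e-04]), 'contact_force': array([ 0.56271865,  0.18079096, -0.28257934]), 'wrist_torque': array([ 0.02565541,  0.03251144, -0.01985714]), 'grasp_force': 0.0, 'gripper_width': 85.44649221572877}
side [ 437.98369161 -679.61721856  506.78007484] [ 0.12590473  0.81543277 -0.56499327]
lid_tiny [(array([210., 266.]), 0.66, array([ 437., -181.,    0.])), (array([205., 224.]), 0.19, array([433., -58.,   0.]))]
canister_tiny [(array([258., 156.]), 0.98, array([588., 225.,   0.]))]
lid_small [(array([206., 225.]), 0.75, array([435., -60.,   0.]))]
can
[... 815 characters left out ...]
34.,   0.]))]
lid_medium [(array([171., 237.]), 0.69, array([443., 226.,   0.]))]
canister_medium [(array([215., 132.]), 0.65, array([679., 135.,   0.]))]
lid_large [(array([229., 235.]), 0.56, array([450.,  98.,   0.]))]
canister_large [(array([360., 166.]), 0.84, array([ 608., -192.,    0.]))]
[(array([313., 127.]), 0.72, array([695., -86.,   0.])), (array([360., 169.]), 0.34, array([ 601., -190.,    0.]))]
[[-1.37955887e-03 -9.45181890e-01 -3.26541409e-01  8.60682141e+01]
 [ 9.99998905e-01 -1.12876373e-03 -9.57521207e-04  9.63661615e-02]
 [ 5.36443605e-04 -3.26542373e-01  9.45182412e-01 -1.43062829e+02]
 [ 0.00000000e+00  0.00000000e+00  0.00000000e+00  1.00000000e+00]] 325.89378581717506
```

View pics/top0.png

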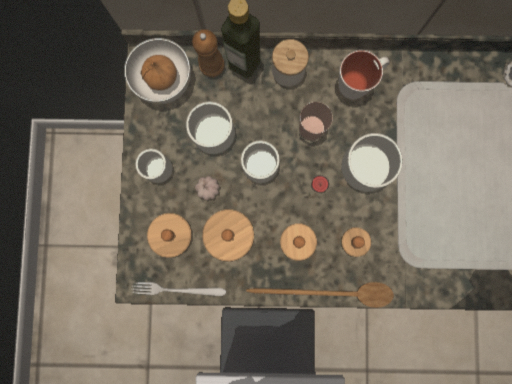

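View pics/side0.png

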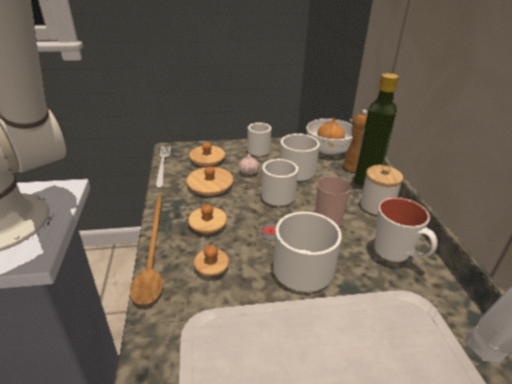

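The top picture shows the lids in a row near row 240: medium at column 169, large 228, small 298 and tiny 356. The canisters are tiny (152,165), medium (210,128), small (260,161) and large (373,161), with the tumbler at (315,122). The side picture agrees. Next I'll survey with the wrist camera.

```bash
cat >> h.py <<'E'
def go(*pts):
    """tool-frame shifts from measured pose to world points, and yaw turn to R=diag(-1,1,-1)"""
    st=arm.read_state(); Rm=R.from_quat(st["ee_rot"]).as_matrix()
    print("clk",round(st["clock"],2),"pos",np.round(st["position"],1),"w",round(st["gripper_width"],1),"F",np.round(st["contact_force"],1),"gf",round(st["grasp_force"],1))
    rv=R.from_matrix(Rm.T@np.diag([-1.,1,-1])).as_rotvec(degrees=True); print("turn",np.round(rv,2))
    for p in pts: print(p,np.round(Rm.T@(np.array(p)-st["position"])/1000,4))
E
python3 -c "
from h import *
go((441,-187,230),(441,-187,170))"
```

```text
clk 1.05 pos [ 248.5 -573.5  231.3] w 85.6 F [-0.1  0.5  0.2] gf 0.0
turn [-0.    0.   23.42]
(441, -187, 230) [-0.3303  0.2781  0.0013]
(441, -187, 170) [-0.3303  0.2781  0.0613]
```

{"op": "servo_tool", "data": {
  "increments": [
    [1,-0.05,0.04,0,0,0,8],
    [1,-0.1,0.08,0,0,0,16],
    [1,-0.15,0.12,0,0,0,23.42],
    [1,-0.2,0.165,0,0,0,23.42],
    [1,-0.25,0.205,0,0,0,23.42],
    [1,-0.29,0.245,0.01,0,0,23.42],
    [1,-0.32,0.27,0.03,0,0,23.42],
    [1,-0.33,0.278,0.041,0,0,23.42],
    [1,-0.33,0.278,0.041,0,0,23.42],
    [1,-0.33,0.278,0.041,0,0,23.42]
  ]
}}

```text
clock: 2.3
position: [440.8, -188.2, 190.8]
ee_rot: [0.001, 1.0, -0.0, 0.0]
contact_force: [0.9, -0.0, 0.0]
gripper_width: 85.1
grasp_force: 0.0
```

```bash
cat >> h.py <<'E'
Z={"lid_tiny":20,"lid_small":20,"lid_medium":20,"lid_large":20,"canister_tiny":74,"canister_small":80,"canister_medium":86,"canister_large":92}
D={"tiny":64,"small":80,"medium":96,"large":112}
def see(name,*things):
    st=arm.read_state(); im=arm.get_image("wrist"); save(im,name)
    for t in things:
        r=arm.look_for("wrist",t)[:1]; s=arm.spot_point("wrist",t)[:1]
        for a in s: print(t,"spot",round(a["p"],2),np.round(a["centre"],1),np.round(pix2w(im,a["centre"],0,st),1))
        for a in r: print(t,"box",round(a["p"],2),np.round(a["box"],1))
    return st,im
E
python3 -c "
from h import *
go((441,-50,190))
see('a.png','lid_tiny','lid_small','canister_large')"
```

```text
clk 2.3 pos [ 440.8 -188.2  190.8] w 85.1 F [ 0.9 -0.   0. ] gf 0.0
turn [-0.03  0.04 -0.06]
(441, -50, 190) [-1.000e-04  1.382e-01  8.000e-04]
lid_tiny spot 0.38 [379.1 163.4] [437.9 -56.1   0. ]
lid_tiny box 0.82 [259.2 167.8  62.   60.5]
lid_small spot 0.88 [378.4 164.4] [439.  -56.7   0. ]
lid_small box 0.81 [384.3 165.5  78.6  78. ]
canister_large spot 0.58 [240.6 295.3] [ 602.3 -204.     0. ]
canister_large box 0.72 [234.6 317.2 115.1 118. ]
```

View pics/a.png

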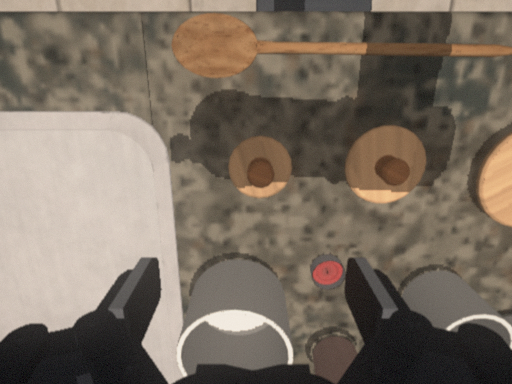

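The wrist picture shows the tiny lid at (259,168), the small lid at (386,165) and the large canister's rim at (235,342), partly cut off. On to the next viewpoints.

{"op": "servo_tool", "data": {
  "increments": [
    [1,0,0.06,0,0,0,0],
    [1,0,0.12,0,0,0,0],
    [1,0,0.18,0,0,0,0],
    [1,0,0.24,0,0,0,0],
    [1,0,0.3,0,0,0,0],
    [1,0,0.335,0,0,0,0],
    [1,0,0.35,0,0,0,0],
    [1,0,0.35,0,0,0,0],
    [1,0,0.35,0,0,0,0]
  ]
}}

```text
clock: 3.78
position: [440.6, 161.7, 190.2]
ee_rot: [0.001, 1.0, -0.0, -0.0]
contact_force: [-0.5, -0.2, 0.5]
gripper_width: 85.6
grasp_force: 0.0
```

```bash
python3 -c "
from h import *
import pickle
go((690,165,260))
pickle.dump(see('b.png','lid_medium','lid_large'),open('b.pkl','wb'))"
```

```text
clk 3.77 pos [440.6 161.7 190.2] w 85.6 F [-0.5 -0.2  0.5] gf 0.0
turn [-0.02 -0.03 -0.07]
(690, 165, 260) [-0.2494  0.0036 -0.0699]
lid_medium spot 0.88 [312.6 168.8] [443.1 224.1   0. ]
lid_medium box 0.7 [316.9 170.9  96.5  92.6]
lid_large spot 0.74 [192.5 167.3] [441.2  97.5   0. ]
lid_large box 0.8 [188.1 174.3 110.4 109.7]
```

{"op": "servo_tool", "data": {
  "increments": [
    [1,-0.03,0,-0.03,0,0,0],
    [1,-0.08,0,-0.06,0,0,0],
    [1,-0.13,0,-0.08,0,0,0],
    [1,-0.18,0,-0.08,0,0,0],
    [1,-0.22,0,-0.08,0,0,0],
    [1,-0.24,0,-0.08,0,0,0],
    [1,-0.25,0,-0.08,0,0,0],
    [1,-0.25,0,-0.08,0,0,0],
    [1,-0.25,0,-0.08,0,0,0]
  ]
}}

```text
clock: 5.15
position: [690.1, 162.8, 270.8]
ee_rot: [-0.0, 1.0, 0.0, 0.0]
contact_force: [0.2, -0.3, -0.7]
gripper_width: 85.2
grasp_force: 0.0
```

```bash
python3 -c "
from h import *
import pickle
go((630,-80,270))
pickle.dump(see('c.png','canister_medium','canister_tiny','canister_small'),open('c.pkl','wb'))"
```

```text
clk 5.15 pos [690.1 162.8 270.8] w 85.2 F [ 0.2 -0.3 -0.7] gf 0.0
turn [0.01 0.01 0.02]
(630, -80, 270) [ 0.0601 -0.2428  0.0008]
canister_medium spot 0.75 [330.1  69.1] [591.8 254.1   0. ]
canister_medium box 0.65 [226.  148.9  90.8  96.4]
canister_tiny spot 0.9 [332.8  71.6] [594.6 257.6   0. ]
canister_tiny box 0.97 [342.8  65.1  77.5  65.8]
canister_small spot 0.64 [141.7  77.9] [601.4  29.2   0. ]
canister_small box 0.96 [122.   76.4 100.1  89.8]
```

View pics/c.png

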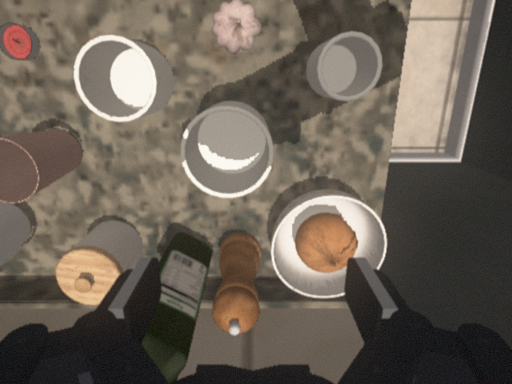

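This view has the rims of small at (115,77), medium at (228,150) and tiny at about (349,66). I'll take one more view for small and large, then fit everything.

{"op": "servo_tool", "data": {
  "increments": [
    [1,0.01,-0.05,0,0,0,0],
    [1,0.03,-0.11,0,0,0,0],
    [1,0.05,-0.17,0,0,0,0],
    [1,0.06,-0.21,0,0,0,0],
    [1,0.06,-0.235,0,0,0,0],
    [1,0.06,-0.245,0,0,0,0],
    [1,0.06,-0.245,0,0,0,0],
    [1,0.06,-0.245,0,0,0,0]
  ]
}}

```text
clock: 6.5
position: [631.0, -81.2, 270.1]
ee_rot: [-0.001, 1.0, 0.0, -0.0]
contact_force: [0.3, 0.4, -1.5]
gripper_width: 85.4
grasp_force: 0.0
```

```bash
cat >> h.py <<'E'
from scipy.optimize import minimize
def proj(im,st,P):
    H=np.array(im["hand_eye"]); T=R.from_quat(st["ee_rot"]).as_matrix()
    Pt=(P-np.array(st["position"]))@T; Pc=(Pt-H[:3,3])@H[:3,:3]; q=Pc@cam(im).T
    return q[:,:2]/q[:,2:]
def fit(im,st,t,guess):
    c=im["color"].astype(np.float32); r=D[t.split("_")[1]]/2; z=Z[t]
    lid=t[0]=="l"
    g=((c[...,0]-c[...,2])/(c.sum(2)+30)) if lid else c.mean(2)/255
    g=cv2.GaussianBlur(g,(0,0),.7)
    a=np.linspace(0,2*np.pi,180,endpoint=False); u=np.c_[np.cos(a),np.sin(a)]
    def ring(p,rr):
        q=proj(im,st,np.c_[np.array(p)+rr*u,np.full(180,z)]).astype(np.float32)
        return cv2.remap(g,q[:,0:1],q[:,1:2],cv2.INTER_LINEAR).ravel()
    if lid: s=lambda p:-np.mean(np.tanh(10*(ring(p,r-2.5)-ring(p,r+2.5))))
    else: s=lambda p:-np.mean(np.tanh(5*(2*ring(p,r-2.5)-ring(p,r-8)-ring(p,r+3))))
    G=np.array([[dx,dy] for dx in np.arange(-24,25,3) for dy in np.arange(-24,25,3)])+guess
    p0=min(G,key=s); o=minimize(s,p0,method="Nelder-Mead",options=dict(initial_simplex=[p0,p0+[2,0],p0+[0,2]]))
    q=proj(im,st,np.c_[o.x+r*u,np.full(180,z)]); cv2.polylines(im.setdefault("draw",im["color"].copy()),[np.round(q).astype(int)],True,(0,255,0) ,1)
    print(t,np.round(o.x,1),round(-o.fun,3)); return o.x
E
python3 - <<'E'
from h import *
import pickle
d=see('d.png','canister_large','canister_small'); pickle.dump(d,open('d.pkl','wb'))
B=pickle.load(open('b.pkl','rb'));C=pickle.load(open('c.pkl','rb'))
go()
for (st,im),l in((B,{"lid_medium":(443,224),"lid_large":(443,98)}),(C,{"canister_tiny":(0,349,66),"canister_medium":(0,228,150),"canister_small":(0,115,77)}),(d,{"canister_small":(606,34),"canister_large":(608,-192)})):
    for t,g in l.items(): fit(im,st,t,pix2w(im,g[1:],Z[t],st)[:2] if len(g)==3 else np.array(g))
m=np.vstack([np.hstack([B[1]["draw"],C[1]["draw"]]),np.hstack([d[1]["draw"],d[1]["color"]])])
cv2.imwrite("pics/m.png",cv2.resize(m,(800,600),interpolation=cv2.INTER_AREA)[:,:,::-1])
E
```

```text
canister_large spot 0.98 [152.1 134.9] [ 610.3 -209.     0. ]
canister_large box 0.58 [133.6 139.9 127.4 113.8]
canister_small spot 0.71 [341.1 129.3] [603.3  29.3   0. ]
canister_small box 0.71 [351.9 135.2  92.5  79.5]
clk 6.75 pos [630.9 -81.5 270.2] w 85.3 F [ 0.2 -0.4  0.3] gf 0.0
turn [ 0.   -0.    0.06]
lid_medium [444.6 223.1] 0.683
lid_large [446.5  96. ] 0.678
canister_tiny [591.3 256.3] 0.884
canister_medium [674.3 135.7] 0.921
canister_small [603.7  28.5] 0.995
canister_small [603.7  28.8] 0.799
canister_large [ 604.5 -208.8] 0.919
```

View pics/m.png

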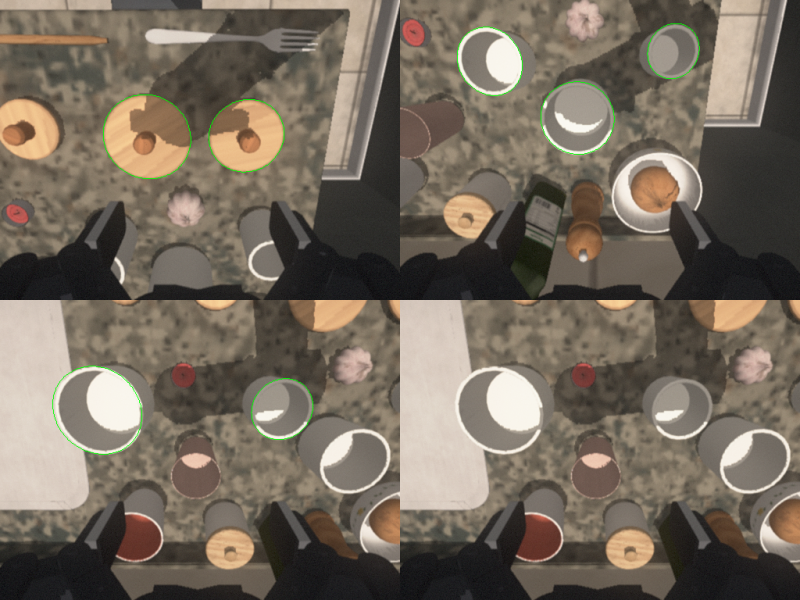

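The fitted outlines in the picture lie on the rims and flanges. Next are the small and tiny lids from picture a.

Run:
```python
from h import *
im=arm.get_image("wrist"); im["color"]=cv2.imread("pics/a.png")[:,:,::-1].copy(); im.pop("draw",None)
st=dict(position=np.array([440.8,-188.2,190.8]),ee_rot=R.from_matrix(np.diag([-1.,1,-1])@R.from_rotvec([.03,-.04,.06],degrees=True).as_matrix()).as_quat())
s=fit(im,st,"lid_small",np.array((443,-54.))); t=fit(im,st,"lid_tiny",np.array((443,-187.)))
save(dict(color=im["draw"]),"a2.png")
go((s[0],s[1],110),(s[0],s[1],25))
```

```text
lid_small [435.  -58.3] 0.693
lid_tiny [ 437.  -182.1] 0.692
clk 6.8 pos [630.9 -81.6 270.3] w 85.4 F [ 0.7  0.1 -0.3] gf 0.0
turn [-0.   -0.    0.05]
(np.float64(435.0431944025372), np.float64(-58.30570066647033), 110) [0.1958 0.0235 0.1603]
(np.float64(435.0431944025372), np.float64(-58.30570066647033), 25) [0.1958 0.0235 0.2453]
```

{"op": "servo_tool", "data": {
  "increments": [
    [1,0.04,0.005,0.02,0,0,0],
    [1,0.09,0.012,0.06,0,0,0],
    [1,0.14,0.018,0.1,0,0,0],
    [1,0.175,0.0235,0.125,0,0,0],
    [1,0.19,0.0235,0.135,0,0,0],
    [1,0.196,0.0235,0.14,0,0,0],
    [1,0.196,0.0235,0.14,0,0,0],
    [1,0.196,0.0235,0.14,0,0,0]
  ]
}}

```text
clock: 7.8
position: [436.1, -58.5, 130.9]
ee_rot: [-0.0, 1.0, 0.0, 0.001]
contact_force: [0.4, 0.1, -0.2]
gripper_width: 85.6
grasp_force: 0.0
```

Run:
```python
from h import *
st=arm.read_state(); im=arm.get_image("wrist")
s=fit(im,st,"lid_small",np.array((435,-58.)))
save(dict(color=im["draw"]),"e.png")
go((s[0],s[1],25))
```

```text
lid_small [435.6 -56.7] 0.665
clk 7.85 pos [436.  -58.6 130.8] w 85.2 F [-0.7 -0.2  0.6] gf 0.0
turn [ 0.01  0.09 -0.  ]
(np.float64(435.58579071157146), np.float64(-56.68441088980762), 25) [0.0005 0.0019 0.1058]
```

View pics/e.png

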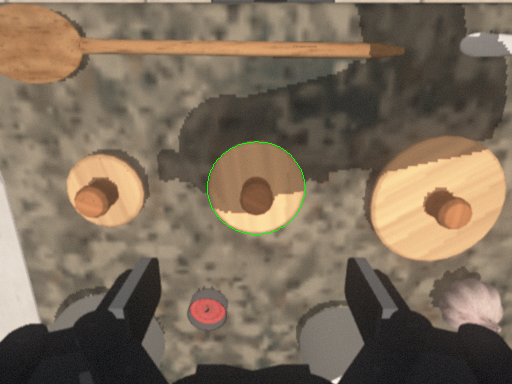

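The outline fits the small lid, centred at (256,188) with its knob upright, so I'll descend, grip and lift.

{"op": "servo_tool", "data": {
  "increments": [
    [1,0,0.002,0.04,0,0,0],
    [1,0,0.002,0.08,0,0,0],
    [1,0,0.002,0.098,0,0,0],
    [1,0,0.002,0.104,0,0,0],
    [0.5,0,0.002,0.104,0,0,0],
    [0.15,0,0.002,0.104,0,0,0],
    [0,0,0.002,0.104,0,0,0],
    [0,0,0.002,0.104,0,0,0],
    [0,0,0.002,0.104,0,0,0],
    [0,0,0.002,0.104,0,0,0]
  ]
}}

```text
clock: 9.1
position: [435.4, -56.6, 27.3]
ee_rot: [-0.0, 1.0, 0.0, 0.001]
contact_force: [-1.8, 0.5, 6.3]
gripper_width: 24.0
grasp_force: 58.6
```

{"op": "servo_tool", "data": {
  "increments": [
    [0,0,0,-0.03,0,0,0],
    [0,0,0,-0.08,0,0,0],
    [0,0,0,-0.13,0,0,0],
    [0,0,0,-0.16,0,0,0],
    [0,0,0,-0.17,0,0,0],
    [0,0,0,-0.17,0,0,0]
  ]
}}

```text
clock: 9.85
position: [434.4, -56.6, 196.0]
ee_rot: [0.0, 1.0, 0.0, -0.0]
contact_force: [0.1, -0.1, -1.1]
gripper_width: 23.7
grasp_force: 58.9
```

Run:
```python
from h import *
st=arm.read_state(); im=arm.get_image("wrist"); save(im,"f.png")
go((603.7,28.7,195),(603.7,28.7,68+26))
```

```text
clk 9.9 pos [433.9 -56.7 195.2] w 24.1 F [-0.3  0.2 -1. ] gf 58.9
turn [ 0.01 -0.12 -0.02]
(603.7, 28.7, 195) [-0.1698  0.0855 -0.0002]
(603.7, 28.7, 94) [-0.17    0.0855  0.1008]
```

View pics/f.png

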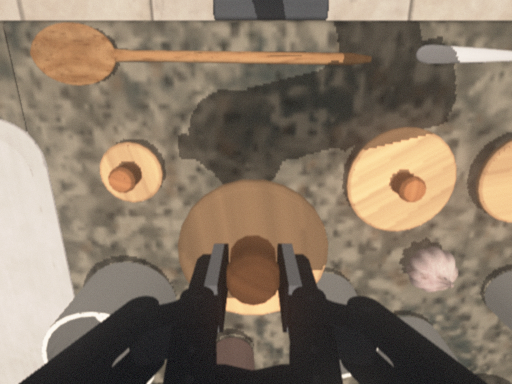

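Small lid held level under the fingers, knob at (254,268). Carry on to its canister.

{"op": "servo_tool", "data": {
  "increments": [
    [0,-0.04,0.02,0,0,0,0],
    [0,-0.08,0.04,0,0,0,0],
    [0,-0.12,0.06,0,0,0,0],
    [0,-0.155,0.078,0,0,0,0],
    [0,-0.168,0.085,0,0,0,0],
    [0,-0.17,0.0855,0.02,0,0,0],
    [0,-0.17,0.0855,0.05,0,0,0],
    [0,-0.17,0.0855,0.07,0,0,0],
    [0,-0.17,0.0855,0.07,0,0,0],
    [0,-0.17,0.0855,0.07,0,0,0]
  ]
}}

```text
clock: 11.15
position: [604.8, 28.6, 126.7]
ee_rot: [-0.0, 1.0, -0.0, 0.0]
contact_force: [0.7, 0.3, 0.2]
gripper_width: 24.3
grasp_force: 58.9
```

Run:
```python
from h import *
go((603.7,28.7,68+27.3))
```

```text
clk 11.15 pos [604.8  28.6 126.7] w 24.3 F [0.7 0.3 0.2] gf 58.9
turn [-0.02  0.01  0.01]
(603.7, 28.7, 95.3) [0.0011 0.0001 0.0314]
```

{"op": "servo_tool", "data": {
  "increments": [
    [0,0.001,0,0.012,0,0,0],
    [0,0.001,0,0.02,0,0,0],
    [0,0.001,0,0.025,0,0,0],
    [0,0.001,0,0.029,0,0,0],
    [0,0.001,0,0.031,0,0,0],
    [0,0.001,0,0.032,0,0,0],
    [0,0.001,0,0.032,0,0,0]
  ]
}}

```text
clock: 12.02
position: [603.8, 28.8, 95.4]
ee_rot: [-0.0, 1.0, -0.0, 0.0]
contact_force: [-2.5, 1.3, 5.9]
gripper_width: 24.1
grasp_force: 59.3
```

{"op": "servo_tool", "data": {
  "increments": [
    [0.4,0,0,0,0,0,0],
    [0.7,0,0,0,0,0,0],
    [1,0,0,0,0,0,0],
    [1,0,0,0,0,0,0],
    [1,0,0,-0.03,0,0,0],
    [1,0,0,-0.08,0,0,0],
    [1,0,0,-0.13,0,0,0],
    [1,0,0,-0.15,0,0,0],
    [1,0,0,-0.15,0,0,0]
  ]
}}

```text
clock: 13.15
position: [604.5, 29.0, 246.2]
ee_rot: [-0.0, 1.0, 0.001, 0.002]
contact_force: [-0.7, -0.1, -0.8]
gripper_width: 85.0
grasp_force: 0.0
```

Run:
```python
from h import *
st=arm.read_state(); im=arm.get_image("wrist")
Z["lid_small"]=88; fit(im,st,"lid_small",np.array((603.7,28.7)))
save(dict(color=im["draw"]),"g.png")
go((446.5,96,130))
```

```text
lid_small [604.6  28. ] 0.704
clk 13.2 pos [603.5  28.9 244.2] w 85.3 F [ 0.1  0.3 -0.8] gf 0.0
turn [ 0.04  0.02 -0.01]
(446.5, 96, 130) [0.1571 0.067  0.1142]
```

View pics/g.png

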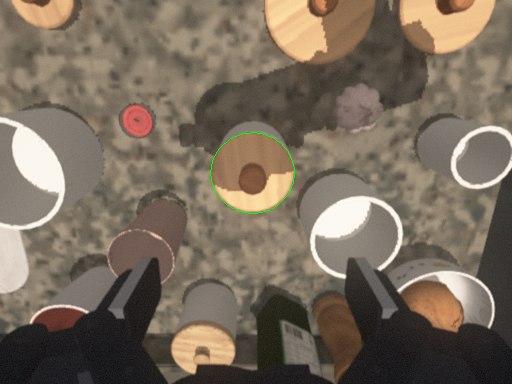

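The small lid is seated flush, with its outline matching at (252,173). Now the large lid.

{"op": "servo_tool", "data": {
  "increments": [
    [1,0.04,0.015,0,0,0,0],
    [1,0.09,0.04,0.02,0,0,0],
    [1,0.135,0.06,0.06,0,0,0],
    [1,0.155,0.067,0.1,0,0,0],
    [1,0.157,0.067,0.112,0,0,0],
    [1,0.157,0.067,0.114,0,0,0],
    [1,0.157,0.067,0.114,0,0,0]
  ]
}}

```text
clock: 14.08
position: [448.3, 96.0, 130.9]
ee_rot: [0.0, 1.0, 0.0, 0.001]
contact_force: [0.9, 0.4, -0.4]
gripper_width: 85.3
grasp_force: 0.0
```

Run:
```python
from h import *
st=arm.read_state(); im=arm.get_image("wrist")
s=fit(im,st,"lid_large",np.array((446.5,96)))
go((s[0],s[1],27))
```

```text
lid_large [446.7  95.7] 0.691
clk 14.12 pos [448.3  96.  131.1] w 85.1 F [-0.1  0.3 -0.6] gf 0.0
turn [ 0.05  0.11 -0.04]
(np.float64(446.65527265430137), np.float64(95.68197701717145), 27) [ 0.0018 -0.0004  0.1041]
```

{"op": "servo_tool", "data": {
  "increments": [
    [1,0.001,0,0.04,0,0,0],
    [1,0.001,0,0.08,0,0,0],
    [1,0.001,0,0.098,0,0,0],
    [1,0.001,0,0.104,0,0,0],
    [0.5,0.001,0,0.104,0,0,0],
    [0.15,0.001,0,0.104,0,0,0],
    [0,0.001,0,0.104,0,0,0],
    [0,0.001,0,0.104,0,0,0],
    [0,0.001,0,0.104,0,0,0],
    [0,0.001,0,0.104,0,0,0]
  ]
}}

```text
clock: 15.38
position: [446.3, 96.1, 27.3]
ee_rot: [-0.0, 1.0, 0.0, 0.001]
contact_force: [-1.1, -0.5, 5.7]
gripper_width: 23.9
grasp_force: 58.6
```

{"op": "servo_tool", "data": {
  "increments": [
    [0,0,0,-0.03,0,0,0],
    [0,0,0,-0.08,0,0,0],
    [0,0,0,-0.13,0,0,0],
    [0,0,0,-0.17,0,0,0],
    [0,0,0,-0.18,0,0,0],
    [0,0,0,-0.18,0,0,0]
  ]
}}

```text
clock: 16.12
position: [445.3, 95.7, 206.1]
ee_rot: [0.0, 1.0, 0.0, -0.0]
contact_force: [0.4, 0.6, -1.5]
gripper_width: 24.0
grasp_force: 59.0
```

Run:
```python
from h import *
go((604.5,-208.8,210))
```

```text
clk 16.12 pos [445.3  95.7 206.1] w 24.0 F [ 0.4  0.6 -1.5] gf 59.0
turn [ 0.04 -0.01 -0.02]
(604.5, -208.8, 210) [-0.1593 -0.3045 -0.0042]
```

{"op": "servo_tool", "data": {
  "increments": [
    [0,-0.02,-0.035,0,0,0,0],
    [0,-0.05,-0.085,0,0,0,0],
    [0,-0.075,-0.14,0,0,0,0],
    [0,-0.1,-0.195,0,0,0,0],
    [0,-0.13,-0.25,0,0,0,0],
    [0,-0.15,-0.29,0,0,0,0],
    [0,-0.159,-0.305,0,0,0,0],
    [0,-0.159,-0.305,0.02,0,0,0],
    [0,-0.159,-0.305,0.05,0,0,0],
    [0,-0.159,-0.305,0.068,0,0,0],
    [0,-0.159,-0.305,0.068,0,0,0],
    [0,-0.159,-0.305,0.068,0,0,0]
  ]
}}

```text
clock: 17.62
position: [605.0, -208.9, 138.4]
ee_rot: [-0.0, 1.0, -0.0, -0.0]
contact_force: [0.6, 0.0, 0.0]
gripper_width: 23.8
grasp_force: 59.2
```

Run:
```python
from h import *
go((604.5,-208.8,107.3))
```

```text
clk 17.62 pos [ 605.  -208.9  138.4] w 23.8 F [0.6 0.  0. ] gf 59.2
turn [-0.01 -0.01  0.05]
(604.5, -208.8, 107.3) [0.0004 0.0001 0.0311]
```

{"op": "servo_tool", "data": {
  "increments": [
    [0,0.0005,0,0.012,0,0,0],
    [0,0.0005,0,0.02,0,0,0],
    [0,0.0005,0,0.025,0,0,0],
    [0,0.0005,0,0.029,0,0,0],
    [0,0.0005,0,0.031,0,0,0],
    [0,0.0005,0,0.032,0,0,0],
    [0,0.0005,0,0.032,0,0,0]
  ]
}}

```text
clock: 18.5
position: [604.6, -208.1, 107.9]
ee_rot: [-0.0, 1.0, 0.0, 0.001]
contact_force: [-2.1, 6.0, 6.4]
gripper_width: 23.9
grasp_force: 59.9
```

{"op": "servo_tool", "data": {
  "increments": [
    [0.4,0,0,0,0,0,0],
    [0.7,0,0,0,0,0,0],
    [1,0,0,0,0,0,0],
    [1,0,0,0,0,0,0],
    [1,0,0,-0.03,0,0,0],
    [1,0,0,-0.08,0,0,0],
    [1,0,0,-0.13,0,0,0],
    [1,0,0,-0.15,0,0,0],
    [1,0,0,-0.15,0,0,0]
  ]
}}

```text
clock: 19.62
position: [605.0, -209.4, 258.3]
ee_rot: [0.0, 1.0, -0.0, 0.002]
contact_force: [0.4, 0.2, -0.6]
gripper_width: 85.4
grasp_force: 0.0
```

Run:
```python
from h import *
st=arm.read_state(); im=arm.get_image("wrist")
Z["lid_large"]=100; fit(im,st,"lid_large",np.array((604.5,-208.8)))
save(dict(color=im["draw"]),"i.png")
go((437,-182,130))
```

```text
lid_large [ 605.1 -207.6] 0.746
clk 19.68 pos [ 604.1 -209.1  256.2] w 85.5 F [-1.2 -0.5 -0.9] gf 0.0
turn [ 0.03  0.03 -0.01]
(437, -182, 130) [0.1672 0.027  0.1261]
```

View pics/i.png

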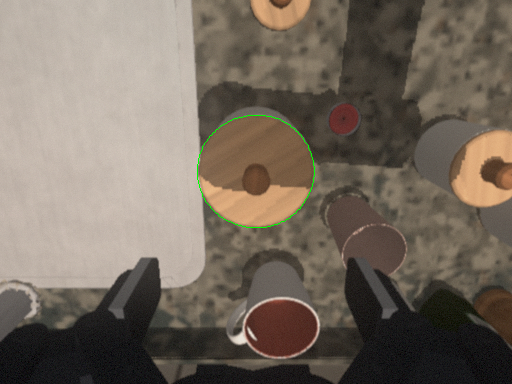

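The large lid is seated and matches its outline at (256,171). Next is the tiny lid.

{"op": "servo_tool", "data": {
  "increments": [
    [1,0.04,0.007,0,0,0,0],
    [1,0.09,0.015,0.02,0,0,0],
    [1,0.14,0.023,0.06,0,0,0],
    [1,0.165,0.027,0.1,0,0,0],
    [1,0.167,0.027,0.122,0,0,0],
    [1,0.167,0.027,0.126,0,0,0],
    [1,0.167,0.027,0.126,0,0,0],
    [1,0.167,0.027,0.126,0,0,0]
  ]
}}

```text
clock: 20.68
position: [438.2, -182.3, 130.9]
ee_rot: [-0.0, 1.0, -0.0, 0.001]
contact_force: [0.1, 0.2, 0.7]
gripper_width: 85.3
grasp_force: 0.0
```

Run:
```python
from h import *
st=arm.read_state(); im=arm.get_image("wrist")
s=fit(im,st,"lid_tiny",np.array((437,-182)))
go((s[0],s[1],27))
```

```text
lid_tiny [ 436.9 -181.8] 0.687
clk 20.73 pos [ 438.1 -182.3  131. ] w 85.4 F [0.4 0.3 0.2] gf 0.0
turn [-0.01  0.09  0.01]
(np.float64(436.90327131120125), np.float64(-181.82498095595645), 27) [0.0014 0.0005 0.104 ]
```

{"op": "servo_tool", "data": {
  "increments": [
    [1,0.001,0.0005,0.04,0,0,0],
    [1,0.001,0.0005,0.08,0,0,0],
    [1,0.001,0.0005,0.098,0,0,0],
    [1,0.001,0.0005,0.104,0,0,0],
    [0.5,0.001,0.0005,0.104,0,0,0],
    [0.15,0.001,0.0005,0.104,0,0,0],
    [0,0.001,0.0005,0.104,0,0,0],
    [0,0.001,0.0005,0.104,0,0,0],
    [0,0.001,0.0005,0.104,0,0,0],
    [0,0.001,0.0005,0.104,0,0,0]
  ]
}}

```text
clock: 21.98
position: [436.8, -181.8, 27.2]
ee_rot: [-0.0, 1.0, -0.0, 0.001]
contact_force: [-1.0, 0.4, 6.0]
gripper_width: 24.1
grasp_force: 58.7
```

{"op": "servo_tool", "data": {
  "increments": [
    [0,0,0,-0.03,0,0,0],
    [0,0,0,-0.08,0,0,0],
    [0,0,0,-0.13,0,0,0],
    [0,0,0,-0.16,0,0,0],
    [0,0,0,-0.17,0,0,0],
    [0,0,0,-0.17,0,0,0]
  ]
}}

```text
clock: 22.72
position: [435.9, -181.5, 195.9]
ee_rot: [0.0, 1.0, 0.0, -0.0]
contact_force: [0.5, 0.3, -0.4]
gripper_width: 24.2
grasp_force: 59.1
```

Run:
```python
from h import *
go((591.3,256.3,200))
```

```text
clk 22.73 pos [ 435.9 -181.5  195.9] w 24.2 F [ 0.5  0.3 -0.4] gf 59.1
turn [ 0.03 -0.01 -0.02]
(591.3, 256.3, 200) [-0.1553  0.4379 -0.0039]
```

{"op": "servo_tool", "data": {
  "increments": [
    [0,-0.01,0.035,0,0,0,0],
    [0,-0.03,0.09,0,0,0,0],
    [0,-0.05,0.145,0,0,0,0],
    [0,-0.07,0.2,0,0,0,0],
    [0,-0.09,0.255,0,0,0,0],
    [0,-0.11,0.31,0,0,0,0],
    [0,-0.13,0.365,0,0,0,0],
    [0,-0.145,0.41,0,0,0,0],
    [0,-0.153,0.432,0,0,0,0],
    [0,-0.155,0.438,0,0,0,0],
    [0,-0.155,0.438,0,0,0,0],
    [0,-0.155,0.438,0,0,0,0]
  ]
}}

```text
clock: 24.22
position: [590.8, 255.1, 195.9]
ee_rot: [0.0, 1.0, -0.0, -0.001]
contact_force: [-0.9, -1.0, -1.2]
gripper_width: 24.3
grasp_force: 59.1
```

Run:
```python
from h import *
go((591.3,256.3,120),(591.3,256.3,89.2))
```

```text
clk 24.23 pos [590.8 255.1 195.9] w 24.3 F [-0.9 -1.  -1.2] gf 59.1
turn [-0.04 -0.06 -0.06]
(591.3, 256.3, 120) [-0.0006  0.0012  0.0759]
(591.3, 256.3, 89.2) [-0.0006  0.0012  0.1067]
```

{"op": "servo_tool", "data": {
  "increments": [
    [0,0,0.0005,0.025,0,0,0],
    [0,0,0.0005,0.055,0,0,0],
    [0,0,0.0005,0.075,0,0,0],
    [0,0,0.0005,0.075,0,0,0],
    [0,0,0.0005,0.075,0,0,0]
  ]
}}

```text
clock: 24.85
position: [591.9, 256.6, 122.7]
ee_rot: [0.0, 1.0, 0.0, 0.001]
contact_force: [0.4, -0.0, -0.6]
gripper_width: 24.1
grasp_force: 59.1
```

Run:
```python
from h import *
go((591.3,256.3,89.2))
```

```text
clk 24.85 pos [591.9 256.6 122.7] w 24.1 F [ 0.4 -0.  -0.6] gf 59.1
turn [ 0.05  0.11 -0.01]
(591.3, 256.3, 89.2) [ 0.0007 -0.0003  0.0335]
```

{"op": "servo_tool", "data": {
  "increments": [
    [0,0.0005,0,0.012,0,0,0],
    [0,0.0005,0,0.02,0,0,0],
    [0,0.0005,0,0.025,0,0,0],
    [0,0.0005,0,0.029,0,0,0],
    [0,0.0005,0,0.031,0,0,0],
    [0,0.0005,0,0.0325,0,0,0],
    [0,0.0005,0,0.0325,0,0,0]
  ]
}}

```text
clock: 25.72
position: [590.9, 256.9, 89.4]
ee_rot: [-0.0, 1.0, 0.0, 0.0]
contact_force: [-0.9, 0.7, 1.9]
gripper_width: 23.9
grasp_force: 59.5
```

{"op": "servo_tool", "data": {
  "increments": [
    [0.4,0,0,0,0,0,0],
    [0.7,0,0,0,0,0,0],
    [1,0,0,0,0,0,0],
    [1,0,0,0,0,0,0],
    [1,0,0,-0.03,0,0,0],
    [1,0,0,-0.08,0,0,0],
    [1,0,0,-0.13,0,0,0],
    [1,0,0,-0.15,0,0,0],
    [1,0,0,-0.15,0,0,0]
  ]
}}

```text
clock: 26.85
position: [591.4, 257.3, 240.9]
ee_rot: [-0.0, 1.0, 0.001, 0.002]
contact_force: [-0.0, 0.1, -0.3]
gripper_width: 85.4
grasp_force: 0.0
```

Run:
```python
from h import *
st=arm.read_state(); im=arm.get_image("wrist")
Z["lid_tiny"]=82; fit(im,st,"lid_tiny",np.array((591.3,256.3)))
save(dict(color=im["draw"]),"j.png")
go((444.6,223.1,130))
```

```text
lid_tiny [591.4 256.2] 0.736
clk 26.9 pos [590.5 256.8 238.7] w 85.5 F [-0.2 -0.  -0.4] gf 0.0
turn [ 0.04  0.   -0.01]
(444.6, 223.1, 130) [ 0.1459 -0.0339  0.1087]
```

View pics/j.png

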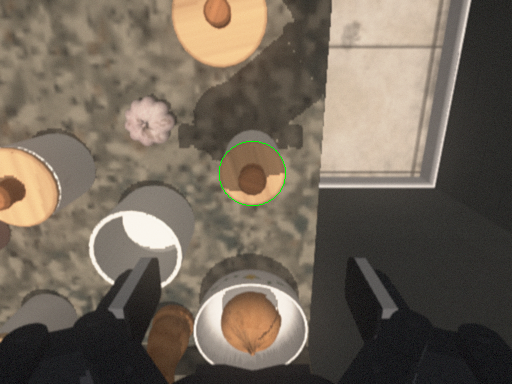

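The tiny lid is seated, centred at (252,173). Last is the medium lid.

{"op": "servo_tool", "data": {
  "increments": [
    [1,0.04,-0.01,0,0,0,0],
    [1,0.09,-0.02,0.02,0,0,0],
    [1,0.13,-0.03,0.06,0,0,0],
    [1,0.145,-0.034,0.095,0,0,0],
    [1,0.146,-0.034,0.108,0,0,0],
    [1,0.146,-0.034,0.109,0,0,0],
    [1,0.146,-0.034,0.109,0,0,0],
    [1,0.146,-0.034,0.109,0,0,0]
  ]
}}

```text
clock: 27.9
position: [445.8, 223.4, 130.6]
ee_rot: [0.0, 1.0, 0.001, 0.001]
contact_force: [-0.2, -0.0, -0.1]
gripper_width: 85.4
grasp_force: 0.0
```

Run:
```python
from h import *
st=arm.read_state(); im=arm.get_image("wrist")
s=fit(im,st,"lid_medium",np.array((444.6,223)))
go((s[0],s[1],27))
```

```text
lid_medium [444.8 223.6] 0.69
clk 27.95 pos [445.6 223.3 130.5] w 85.5 F [ 1.1 -0.5  0.3] gf 0.0
turn [ 0.07  0.08 -0.02]
(np.float64(444.778962890972), np.float64(223.57601071990757), 27) [0.0009 0.0002 0.1035]
```

{"op": "servo_tool", "data": {
  "increments": [
    [1,0.0005,0,0.04,0,0,0],
    [1,0.0005,0,0.08,0,0,0],
    [1,0.0005,0,0.098,0,0,0],
    [1,0.0005,0,0.1035,0,0,0],
    [0.5,0.0005,0,0.1035,0,0,0],
    [0.15,0.0005,0,0.1035,0,0,0],
    [0,0.0005,0,0.1035,0,0,0],
    [0,0.0005,0,0.1035,0,0,0],
    [0,0.0005,0,0.1035,0,0,0],
    [0,0.0005,0,0.1035,0,0,0]
  ]
}}

```text
clock: 29.2
position: [444.8, 223.3, 27.4]
ee_rot: [-0.0, 1.0, 0.001, 0.001]
contact_force: [-1.4, 0.6, 5.5]
gripper_width: 24.1
grasp_force: 58.6
```

{"op": "servo_tool", "data": {
  "increments": [
    [0,0,0,-0.03,0,0,0],
    [0,0,0,-0.08,0,0,0],
    [0,0,0,-0.13,0,0,0],
    [0,0,0,-0.16,0,0,0],
    [0,0,0,-0.17,0,0,0],
    [0,0,0,-0.17,0,0,0]
  ]
}}

```text
clock: 29.95
position: [443.9, 222.6, 195.8]
ee_rot: [0.0, 1.0, 0.0, -0.0]
contact_force: [0.5, 0.4, -1.1]
gripper_width: 23.9
grasp_force: 58.9
```

Run:
```python
from h import *
go((674.3,135.7,132))
```

```text
clk 29.95 pos [443.9 222.6 195.8] w 23.9 F [ 0.5  0.4 -1.1] gf 58.9
turn [ 0.01 -0.03 -0.02]
(674.3, 135.7, 132) [-0.2305 -0.0869  0.0637]
```

{"op": "servo_tool", "data": {
  "increments": [
    [0,-0.04,-0.015,0,0,0,0],
    [0,-0.09,-0.034,0,0,0,0],
    [0,-0.14,-0.053,0,0,0,0],
    [0,-0.19,-0.072,0,0,0,0],
    [0,-0.22,-0.083,0,0,0,0],
    [0,-0.23,-0.087,0.005,0,0,0],
    [0,-0.23,-0.087,0.03,0,0,0],
    [0,-0.23,-0.087,0.055,0,0,0],
    [0,-0.23,-0.087,0.063,0,0,0],
    [0,-0.23,-0.087,0.063,0,0,0],
    [0,-0.23,-0.087,0.063,0,0,0]
  ]
}}

```text
clock: 31.32
position: [674.7, 136.2, 134.5]
ee_rot: [-0.0, 1.0, 0.0, 0.001]
contact_force: [-0.0, -1.3, 0.2]
gripper_width: 24.1
grasp_force: 59.0
```

Run:
```python
from h import *
go((674.3,135.7,101.3))
```

```text
clk 31.32 pos [674.7 136.2 134.5] w 24.1 F [-0.  -1.3  0.2] gf 59.0
turn [0.03 0.1  0.03]
(674.3, 135.7, 101.3) [ 0.0005 -0.0005  0.0332]
```

{"op": "servo_tool", "data": {
  "increments": [
    [0,0.0005,-0.0005,0.012,0,0,0],
    [0,0.0005,-0.0005,0.02,0,0,0],
    [0,0.0005,-0.0005,0.025,0,0,0],
    [0,0.0005,-0.0005,0.029,0,0,0],
    [0,0.0005,-0.0005,0.0315,0,0,0],
    [0,0.0005,-0.0005,0.033,0,0,0],
    [0,0.0005,-0.0005,0.033,0,0,0]
  ]
}}

```text
clock: 32.2
position: [673.9, 135.3, 101.5]
ee_rot: [-0.0, 1.0, 0.0, 0.0]
contact_force: [-2.2, -0.3, 4.5]
gripper_width: 24.1
grasp_force: 59.3
```

{"op": "servo_tool", "data": {
  "increments": [
    [0.4,0,0,0,0,0,0],
    [0.7,0,0,0,0,0,0],
    [1,0,0,0,0,0,0],
    [1,0,0,0,0,0,0],
    [1,0,0,-0.03,0,0,0],
    [1,0,0,-0.08,0,0,0],
    [1,0,0,-0.13,0,0,0],
    [1,0,0,-0.16,0,0,0],
    [1,0,0,-0.16,0,0,0],
    [1,0,0,-0.16,0,0,0]
  ]
}}

```text
clock: 33.45
position: [673.1, 135.3, 259.0]
ee_rot: [0.0, 1.0, -0.0, -0.001]
contact_force: [-0.7, 0.2, -0.2]
gripper_width: 85.5
grasp_force: 0.0
```

Run:
```python
from h import *
st=arm.read_state(); im=arm.get_image("wrist")
Z.update(lid_medium=94,lid_tiny=82,lid_small=88)
fit(im,st,"lid_medium",np.array((674.3,135.7)));fit(im,st,"lid_tiny",np.array((591.3,256.2)));fit(im,st,"lid_small",np.array((604,28.5)))
s=arm.get_image("side")["color"]
m=np.vstack([im["draw"],s]); cv2.imwrite("pics/k.png",cv2.resize(m,(400,600),interpolation=cv2.INTER_AREA)[:,:,::-1])
cv2.imwrite("pics/k2.png",cv2.resize(s[110:300,180:440],(780,570),interpolation=cv2.INTER_CUBIC)[:,:,::-1])
go()
```

```text
lid_medium [674.4 134.5] 0.715
lid_tiny [591.9 255.1] 0.749
lid_small [604.3  28.4] 0.674
clk 33.55 pos [673.1 135.1 258.3] w 85.6 F [ 0.4 -0.5 -0.1] gf 0.0
turn [-0.06 -0.19 -0.  ]
```

View pics/k2.png

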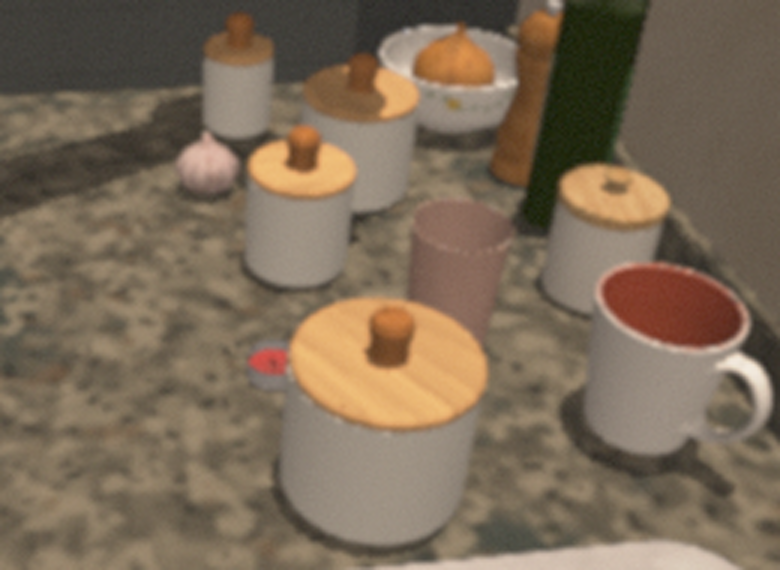

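View pics/k.png

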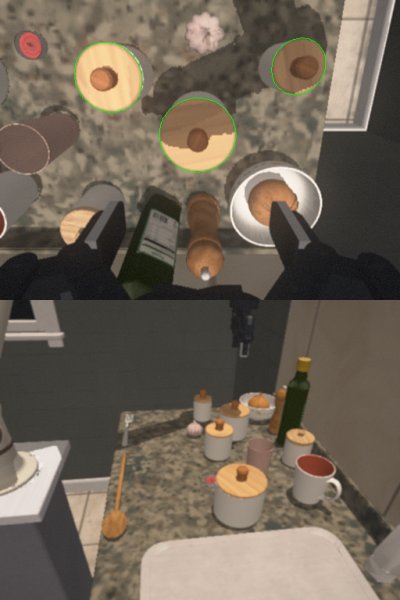

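All four lids lie flat on their canisters: in the side crop, tiny (238,45), small (302,165), medium (362,90) and large (388,360). The tumbler is upright at (460,270), and the robot is clear of everything.

```bash
python3 -c "
from bench import arm
print(arm.job_done())"
```

```text
the job is handed in; nothing more can be done
None
```

I closed all four canisters with their matching lids and handed the job in at about 34 s; the last pictures show every lid flat and centred and the tumbler upright, but no verdict came back.

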